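Swing the tilting jig level and pin it

ROBOT

A 6-joint arm with a two-finger parallel gripper is mounted at the origin on the work surface; the furniture and walls round the work are solid. World frame = base frame: x ahead of the robot, y to its left, z up, the work surface at z = 0. Lengths are in mm, angles in rad, forces in N, time in s.
With the tool pointing down it reaches from about 300 to 775 mm from the base axis. Payload 14.6 kg.
Tool frame: the origin (TCP) lies at the very end of the fingers, on their centre line; the grasp point (between the pads) lies 19 mm behind it; y points along the fingers, z is the direction in which the jaws open and shut, and the axes are right-handed (so a half turn about y gives the same grasp; the last joint's range is limited). The gripper opens to 94 mm and grips with 3 to 60 N. Pads are 16 mm wide; open, the fingers measure 119 mm over their backs; the gripper's body (75 mm by 177 mm) begins 78 mm behind the grasp point.
Start: joints at [-1.354, 0.3, 1.521, -0, 1.321, -0.067], TCP at [153.996, -527.991, 205.446] pointing down, gripper open.
Joint ranges: [-3.03, 3.03], [-0.79, 2.21], [0.23, 2.52], [-1.04, 4.18], [0, 3.07], [-2.55, 2.55]. Speed limits (rad/s): [2.22, 2.22, 2.57, 3.14, 3.14, 3.14].

INTERFACE

Orientations are given as [roll, pitch, yaw] about the fixed x, y, z axes, in that order (R = Rz(yaw) Ry(pitch) Rx(roll)).
In Python, from cell import monitor, optics, manip gives the robot as it stands.
- The arm moves only by the shell command python3 -m creep 'ROWS' [FORCE]. ROWS is JSON, a list of rows, each an object of numbers: "tx", "ty", "tz": the shift along the tool's x, y, z scaled (see below); "turn": the turn about the tool's y scaled (see below); "fingers": the finger opening in mm, from 0 to 94. In form: [{"tx": .., "ty": .., "tz": .., "turn": .., "fingers": ..}, ...]. A call has 1 to 20 rows; each row is the pose to reach, as a shift and turn from the pose measured when the call began, along the tool's axes at that moment, turning the shorter way round; what a row does not reach only later rows make up. The controller multiplies each number of a shift by 200 mm and each number of a turn by pi rad. A row lasts 1/10 s, in which the tool goes at most 50 mm and 8.59 degrees, less where a joint would pass 70% of its speed; a pose out of reach is approached as far as the arm can. A call with a number of a shift or a turn outside -1 to 1 is refused whole. A call with a gripper value outside its range is refused whole. The fingers move at their own pace and stop on an object; FORCE is the grip in N (left out, the last holds). Time passes only in rows, so rows that repeat a pose let the fingers close. It gives the time, the measured TCP pose, the force and the opening at its end, in the units of the state.
- monitor.read_state(): the state, without advancing time (a new reading comes with each control period).
- optics.camera(name): name is "scene" or "side" or "wrist"; returns a dict with "frame" (420x560x3 uint8, red, green, blue), "range_z" (420x560 float32, mm along the optical axis (not along the pixel's ray), 0 where there is no reading), "fx", "fy", "cx", "cy" (pixels), "R" (3x3) and "t" (3): a world point X has camera coordinates R X + t; the wrist camera has in their place "mount" (4x4, takes a point from camera to tool coordinates, whose origin is the TCP and whose axes are the tool frame's). Camera axes: x right, y down, z forward; pixel columns grow to the right and rows downward; lengths in mm; the calibration is good to about 2 mm. A picture is of the moment at which its call begins: read the wrist's pose just before it.
- manip.sign_off(): hands the job in, once; it reports no verdict.
The state is a dict: "clock": time; "joints": joint angles; "qd": joint speeds; "effort": joint torques, N m; "eef_pos": TCP position; "eef_rot": TCP orientation; "wrist_force": force on the tool from outside, world axes, zero at the start; "moment": the same for the moment, N m; "finger_gap": finger opening in mm.
Only numpy, scipy, OpenCV 4.12 (cv2) and the standard library are available. Lean on these libraries where they do the work, as an engineer would, in place of code of your own. Each camera call takes 0.05 s, during which the arm holds its last target.

TASK

Swing the cradle of the tilting jig over to level, as far as it goes (a lever moves it), then lock it there: take the longer of the two pins from the wooden stand and put it down through the guide bush, fully home, so that it enters the notch of the index disc. Let go of everything.

Things in the scene. Friction and masses are not known exactly. Their poses are not given: they have to be found in the camera images.
- lock_pin: Longer of two black-headed steel pins upright in a wooden stand (30 mm high, pins 80 mm apart, either order). Shaft 12 mm dia, 50 long, end tapered; head a cylinder 24 mm dia, 40 tall; 70 g. Origin: bottom tip, z up to the head. At first the tip is 5 mm above the table, 25 mm deep in its hole. The other pin (shaft 24 mm, head resting on the stand, so lower) is too short to lock the jig.
- lever_bar (a point): Middle of the black lever crossbar, 14 mm dia, 62 long, along the jig's y. Its arm, 29 mm nearer the jig, comes up from the trunnion axis, 100 mm away, which is 100 mm above the table. Bar leans 35 deg to the robot at the sloping stop (182 mm high), 15 deg away when level (197 high, 84 mm further along jig +x). About 3 N pushes it over along jig +x; stays where left. Axes turn with the cradle.
- cradle (a joint): Angle of the cradle (80x172 mm aluminium tray with two black strips), its index disc and lever about the horizontal trunnion axis: 0 = level, at a hard stop, with a notch of the disc under the guide bush; -0.87 rad = the other stop, sloping down towards the robot. It starts between -0.87 and -0.65.
- bush (a point): Mouth centre of the upright 15 mm hole (6 mm countersink) in the guide bush, a fixed steel block 44x44x25 mm over the notched disc, at the jig's end away from the lever; 180 mm above the table. z up; x, y are the jig's: x away from the robot, y along the axis to the lever (bar at y +268 mm). The disc's rim is 30 mm below the mouth; fully home, the pin's head rests on the block, tip 50 mm below.
Things that resemble listed ones, but are neither listed nor needed, are in the scene too. Leave any yellow look-alike of the lock_pin alone.

How it is judged:
By the outcome, as a careful person would: the job done as asked, in the order asked, and still so for the second after the job is handed in, with the robot touching nothing.
It also fails if it takes over 64 s, if anything falls off the work surface, if the arm or the gripper's body presses on something with over 40 N, if the wrist force passes 120 N, or if a joint passes its speed limit or range.

## Working session

There is one attempt and no reset: what is moved stays moved. The work goes in short steps, Python scripts to look and compute and a shell command to move; the robot and the scene stay as the last step left them, time stands still between calls to the robot, and variables do not carry over. Pictures are saved under pics/ and viewed, and the job is handed in when it is done.

```bash
ls; mkdir -p pics; python3 - <<'E'
from cell import monitor, optics
import cv2
s=monitor.read_state(); print(s)
for n in ("scene","side","wrist"):
    c=optics.camera(n); cv2.imwrite(f"pics/{n}0.png",c["frame"][:,:,::-1])
    print(n,{k:c[k] for k in c if k not in("frame","range_z")})
    import numpy as np; np.savez(f"pics/{n}0.npz",**c)
E
```

```text
pics
{'clock': 0.0, 'joints': array([-1.35357876e+00,  3.00473590e-01,  1.52160207e+00,  1.02171647e-05,
        1.32067242e+00, -6.65993525e-02]), 'qd': array([-0.00025761, -0.00085602, -0.00018586,  0.00147528, -0.00147326,
        0.00108837]), 'effort': array([ 3.26698946e-04, -5.31817102e+01, -3.52729797e+01,  7.08591565e-02,
        2.44798040e-02, -9.96976155e-05]), 'eef_pos': array([ 153.95503753, -527.73768426,  204.87608179]), 'eef_rot': array([-1.57194853e+00,  8.67676013e-05, -2.85777832e+00]), 'wrist_force': array([-0.71413452,  0.87041003,  0.48158243]), 'moment': array([0.05371278, 0.03185795, 0.00180272]), 'finger_gap': 93.80447473448979}
scene {'fx': 408.55200192881, 'fy': 408.55200192881, 'cx': 276.6723777711704, 'cy': 214.5867064748558, 'R': array([[-0.69312915, -0.72070725, -0.01237082],
       [-0.36899817,  0.3695168 , -0.8528175 ],
       [ 0.61920298, -0.58654786, -0.52206252]]), 't': array([271.57882924, 340.58840062, 820.06079197])}
side {'fx': 383.1304555661341, 'fy': 383.1304555661341, 'cx': 285.9465343828402, 'cy': 208.83411985355482, 'R': array([[ 0.97466464, -0.22363789,  0.00386549],
       [-0.08722948, -0.39596589, -0.9141127 ],
       [ 0.20596083,  0.89061614, -0.40544177]]), 't': array([-516.95591915,  123.96321559, 1088.49424186])}
wrist {'fx': 371.3750341136212, 'fy': 371.3750341136212, 'cx': 281.20302311118326, 'cy': 211.40193859023805, 'mount': array([[-1.51363824e-03,  9.61406235e-01,  2.75128626e-01,
        -8.06685792e+01],
       [ 1.08738972e-03, -2.75127196e-01,  9.61407220e-01,
        -1.79683139e+02],
       [ 9.99998263e-01,  1.75439477e-03, -6.28980209e-04,
        -5.49436327e-01],
       [ 0.00000000e+00,  0.00000000e+00,  0.00000000e+00,
         1.00000000e+00]])}
```

View pics/scene0.png

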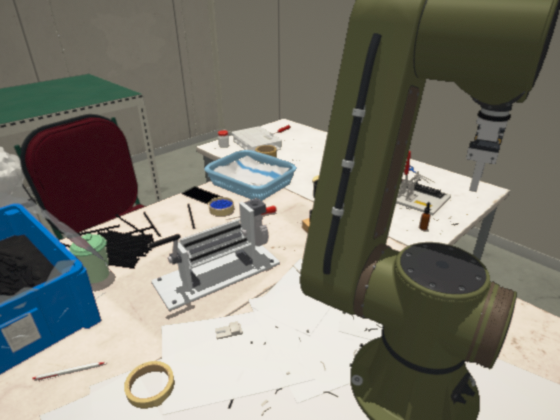

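View pics/side0.png

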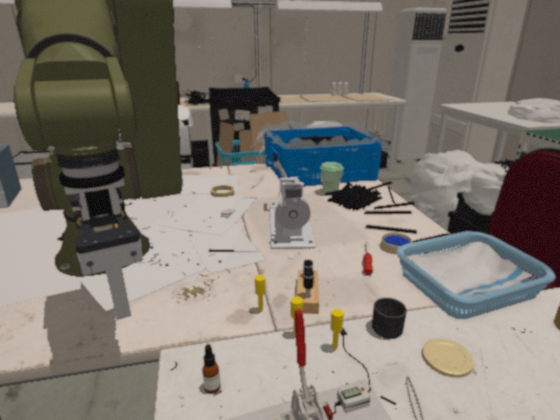

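View pics/wrist0.png

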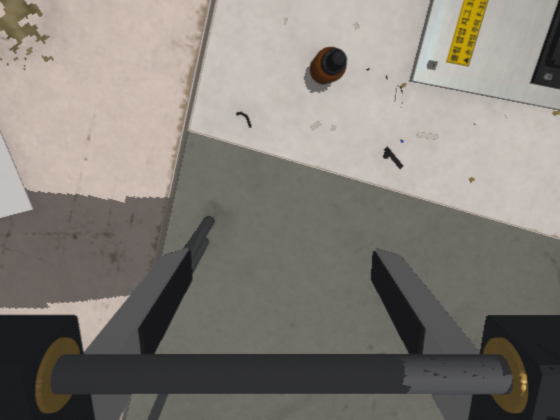

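The side view shows the jig at about (290,215), the wooden stand with black heads at about (308,285), and yellow look-alikes at (260,290), (297,310) and (337,325). In the scene view the lever is at about (165,242) and the bush at about (255,210). I'll enlarge these areas.

```bash
python3 - <<'E'
import cv2,numpy as np
a=cv2.imread("pics/side0.png")[160:330,230:370]; cv2.imwrite("pics/c1.png",cv2.resize(a,None,fx=3.5,fy=3.5,interpolation=cv2.INTER_CUBIC))
b=cv2.imread("pics/scene0.png")[180:310,130:310]; cv2.imwrite("pics/c2.png",cv2.resize(b,None,fx=4,fy=4,interpolation=cv2.INTER_CUBIC))
E
```

```text
(no output)
```

View pics/c1.png

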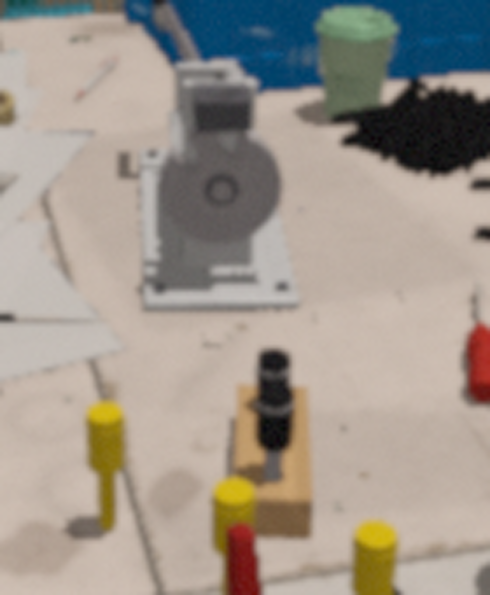

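View pics/c2.png

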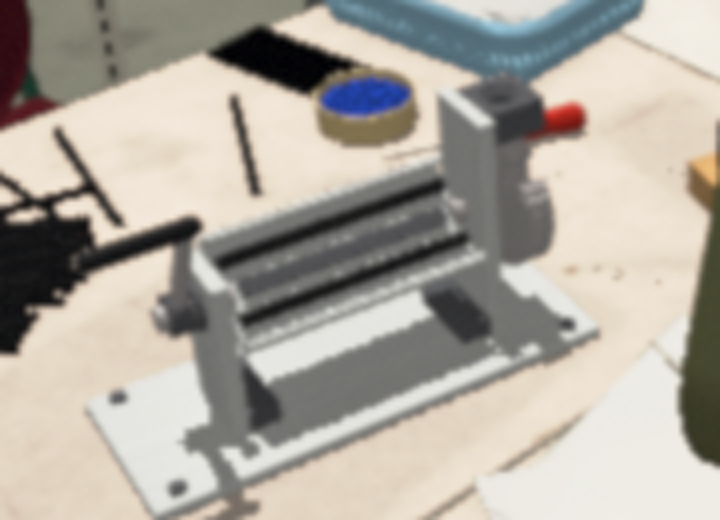

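The stand's two pins in the side view: the nearer one at about (308,285) shows bare shaft below its head, so it is the raised, longer lock_pin. The farther one at about (308,267) has its head on the stand, so it is the short one. The yellow ones are excluded. The bush hole is at about scene (256,203) and the lever bar runs (151,246) to (178,236).

```bash
cat > h.py <<'E'
import numpy as np
def ray(c,u,v):
    R=c["R"];t=c["t"]; d=R.T@np.array([(u-c["cx"])/c["fx"],(v-c["cy"])/c["fy"],1]); o=-R.T@t; return o,d
def onz(c,u,v,z):
    o,d=ray(c,u,v); return o+d*(z-o[2])/d[2]
def cloud(c):
    h,w=c["range_z"].shape; v,u=np.mgrid[:h,:w]; z=c["range_z"]
    P=np.stack([(u-c["cx"])/c["fx"]*z,(v-c["cy"])/c["fy"]*z,z],-1)
    X=(P-c["t"])@c["R"]; X[z<=0]=np.nan; return X
E
python3 - <<'E'
import numpy as np,cv2
from h import *
np.set_printoptions(precision=1,suppress=True)
a=dict(np.load("pics/scene0.npz")); b=dict(np.load("pics/side0.npz"))
A=cloud(a);B=cloud(b)
print("bush ray",onz(a,256.2,203.2,180))
# block top: points z 172..188
m=(abs(A[...,2]-180)<5); ys,xs=np.nonzero(m[195:225,235:275]); T=A[195:225,235:275][ys,xs]; T=T[(T[:,1]>-400)]
print("block top n",len(T),T.mean(0),T.min(0),T.max(0))
for u,v in[(151,245.5),(158,243),(165,241),(172,238.5),(177,236.5)]:print("bar",u,v,A[int(v),int(u)],onz(a,u,v,182))
# side: pins
for u,v in[(308,262),(308,275),(308,282),(308,290),(308,297),(308,303),(308,263)]:print("pin",u,v,B[v,u])
# base plate edges: plate top corners from scene
for u,v in [(130+90/4,180+408/4),(130+155/4,180+515/4),(130+600/4,180+333/4)]: print("plate corner",onz(a,u,v,10))
# side cam plate corners
for u,v in [(230+143/3.5,160+303/3.5),(230+300/3.5,160+303/3.5)]: print("side corner",onz(b,u,v,10))
E
```

```text
bush ray [529.4 -59.7 180. ]
block top n 203 [534.5 -48.9 178.6] [507.7 -82.9 175.1] [568.6 -20.8 181.5]
bar 151 245.5 [537.1 244.5 193.7] [551.5 238.8 182. ]
bar 158 243 [537.8 227.3 190.1] [549.  222.4 182. ]
bar 165 241 [530.1 213.6 192.6] [544.6 206.8 182. ]
bar 172 238.5 [529.1 196.  192.8] [542.  189.9 182. ]
bar 177 236.5 [526.9 184.1 193.5] [540.8 177.2 182. ]
pin 308 262 [ 518.8 -284.6   70.7]
pin 308 275 [ 493.6 -370.3   93.5]
pin 308 282 [ 495.2 -366.8   73. ]
pin 308 290 [ 497.1 -362.5   48.6]
pin 308 297 [ 498.2 -360.7   28.2]
pin 308 303 [ 492.  -382.2   29. ]
pin 308 263 [ 518.2 -286.5   69.2]
plate corner [636.9 219.7  10. ]
plate corner [520.  241.4  10. ]
plate corner [456.3 -75.1  10. ]
side corner [465.8 -87.   10. ]
side corner [ 592. -115.   10.]
```

```bash
cat >> h.py <<'E'
from scipy.spatial.transform import Rotation as Ro
def plan(x,y,z,yaw=None,s=None):
    from cell import monitor
    s=s or monitor.read_state(); R=Ro.from_euler("xyz",s["eef_rot"]).as_matrix()
    d=R.T@(np.array([x,y,z])-s["eef_pos"])/200
    y0=s["eef_rot"][2]; t=0 if yaw is None else -((yaw-y0+np.pi)%(2*np.pi)-np.pi)/np.pi
    print("t=%.2f pos %s rot %s F %s gap %.1f j %s"%(s["clock"],s["eef_pos"].round(1),s["eef_rot"].round(3),s["wrist_force"].round(1),s["finger_gap"],s["joints"].round(2)))
    print("rows tx ty tz turn",d.round(4),round(t,4))
E
python3 - <<'E'
from h import *
plan(490,224,260,-3.32)
a=dict(np.load("pics/scene0.npz"));A=cloud(a)
# upright plate height near bush, yellow pins
b=dict(np.load("pics/side0.npz"));B=cloud(b)
for u,v in[(244,204),(246,206),(248,208),(250,210)]:print(A[v,u].round(1))
for u,v in[(260,285),(297,305),(337,320)]:print("yellow",B[v,u].round(1))
E
```

```text
t=0.15 pos [ 154.  -527.8  205. ] rot [-1.572  0.    -2.858] F [ 0.4 -0.5 -0.2] gap 94.3 j [-1.35  0.3   1.52  0.    1.32 -0.07]
rows tx ty tz turn [-2.6656 -0.272  -3.1384] 0.1471
[551.3 -35.6 178.5]
[537.  -30.6 180.3]
[528.2 -29.8 178.2]
[515.  -25.5 179.4]
yellow [ 390.8 -359.5   76.2]
yellow [ 447.7 -454.5   86.4]
yellow [ 511.7 -504.7   79.3]
```

```bash
for i in 1; do python3 -m creep '[{"tx":-0.666,"ty":-0.27,"tz":-0.785,"turn":0,"fingers":0},{"tx":-0.666,"ty":-0.27,"tz":-0.785,"turn":0,"fingers":0},{"tx":-0.666,"ty":-0.27,"tz":-0.785,"turn":0,"fingers":0},{"tx":-0.666,"ty":-0.27,"tz":-0.785,"turn":0,"fingers":0},{"tx":-0.666,"ty":-0.27,"tz":-0.785,"turn":0,"fingers":0},{"tx":-0.666,"ty":-0.27,"tz":-0.785,"turn":0,"fingers":0}]' 20; done
python3 -m creep '[{"tx":-0.666,"ty":0,"tz":-0.785,"turn":0,"fingers":0},{"tx":-0.666,"ty":0,"tz":-0.785,"turn":0,"fingers":0},{"tx":-0.666,"ty":0,"tz":-0.785,"turn":0,"fingers":0},{"tx":-0.666,"ty":0,"tz":-0.785,"turn":0,"fingers":0},{"tx":-0.666,"ty":0,"tz":-0.785,"turn":0,"fingers":0},{"tx":-0.666,"ty":0,"tz":-0.785,"turn":0,"fingers":0}]'
python3 -c "
from h import *
plan(490,224,260,-3.32)"
```

```text
clock: 0.75
eef_pos: [238.5, -339.2, 259.9]
eef_rot: [-1.57, 0.0, -2.855]
wrist_force: [0.8, -0.4, -0.7]
finger_gap: 49.6
clock: 1.35
eef_pos: [322.4, -151.1, 259.4]
eef_rot: [-1.57, -0.0, -2.853]
wrist_force: [-0.2, 0.0, -0.2]
finger_gap: 1.9
t=1.35 pos [ 322.4 -151.1  259.4] rot [-1.57  -0.    -2.853] F [-0.2  0.  -0.2] gap 1.9 j [-0.54 -0.19  1.92 -0.    1.42  0.74]
rows tx ty tz turn [-1.3365 -0.0043 -1.5602] 0.1485
```

```bash
python3 -m creep '[{"tx":-0.668,"ty":0,"tz":-0.78,"turn":0,"fingers":0},{"tx":-0.668,"ty":0,"tz":-0.78,"turn":0,"fingers":0},{"tx":-0.668,"ty":0,"tz":-0.78,"turn":0,"fingers":0},{"tx":-0.668,"ty":0,"tz":-0.78,"turn":0,"fingers":0},{"tx":-0.668,"ty":0,"tz":-0.78,"turn":0,"fingers":0},{"tx":-0.668,"ty":0,"tz":-0.78,"turn":0,"fingers":0}]'
python3 -m creep '[{"tx":-0.668,"ty":0,"tz":-0.78,"turn":0.15,"fingers":0},{"tx":-0.668,"ty":0,"tz":-0.78,"turn":0.15,"fingers":0},{"tx":-0.668,"ty":0,"tz":-0.78,"turn":0.15,"fingers":0},{"tx":-0.668,"ty":0,"tz":-0.78,"turn":0.15,"fingers":0},{"tx":-0.668,"ty":0,"tz":-0.78,"turn":0.15,"fingers":0},{"tx":-0.668,"ty":0,"tz":-0.78,"turn":0.15,"fingers":0},{"tx":-0.668,"ty":0,"tz":-0.78,"turn":0.15,"fingers":0}]'
python3 - <<'E'
from h import *
from cell import monitor,optics
import cv2
plan(490,224,165,-3.32)
for n in("wrist","scene"):
    c=optics.camera(n); cv2.imwrite(f"pics/{n}1.png",c["frame"][:,:,::-1]); np.savez(f"pics/{n}1.npz",**c)
E
```

```text
clock: 1.95
eef_pos: [406.7, 35.3, 258.5]
eef_rot: [-1.571, -0.002, -2.853]
wrist_force: [-0.5, -1.6, 0.4]
finger_gap: 0.2
clock: 2.65
eef_pos: [491.1, 220.3, 257.7]
eef_rot: [-1.569, -0.002, 2.957]
wrist_force: [-0.4, -0.2, 0.9]
finger_gap: 0.4
t=2.65 pos [491.1 220.3 257.7] rot [-1.569e+00 -2.000e-03  2.957e+00] F [-0.4 -0.2  0.9] gap 0.4 j [ 0.35  0.24  1.48 -0.    1.43  2.11]
rows tx ty tz turn [ 0.0078  0.4634 -0.0181] -0.0021
```

View pics/wrist1.png

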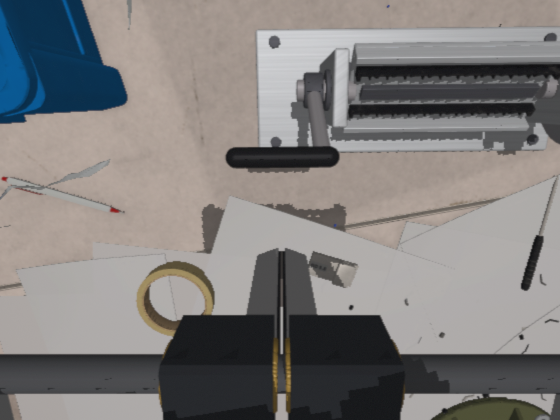

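View pics/scene1.png

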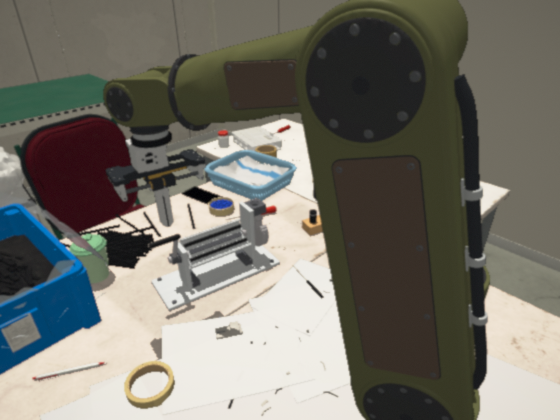

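The wrist view shows the bar from (228,157) to (338,157), level in the image and centred on the fingers (281). So the yaw matches the jig. Next I descend and push.

```bash
python3 -m creep '[{"tx":0,"ty":0.2,"tz":0,"turn":0,"fingers":0},{"tx":0,"ty":0.4,"tz":0,"turn":0,"fingers":0},{"tx":0,"ty":0.46,"tz":0,"turn":0,"fingers":0},{"tx":0,"ty":0.46,"tz":0,"turn":0,"fingers":0}]'
python3 -m creep '[{"tx":-0.04,"ty":0,"tz":0,"turn":0,"fingers":0},{"tx":-0.08,"ty":0,"tz":0,"turn":0,"fingers":0},{"tx":-0.11,"ty":0,"tz":0,"turn":0,"fingers":0},{"tx":-0.14,"ty":0,"tz":0,"turn":0,"fingers":0},{"tx":-0.17,"ty":0,"tz":0,"turn":0,"fingers":0},{"tx":-0.20,"ty":0,"tz":0,"turn":0,"fingers":0},{"tx":-0.23,"ty":0,"tz":0,"turn":0,"fingers":0},{"tx":-0.26,"ty":0,"tz":0,"turn":0,"fingers":0},{"tx":-0.29,"ty":0,"tz":0,"turn":0,"fingers":0},{"tx":-0.32,"ty":0,"tz":0,"turn":0,"fingers":0},{"tx":-0.35,"ty":0,"tz":0,"turn":0,"fingers":0},{"tx":-0.38,"ty":0,"tz":0,"turn":0,"fingers":0},{"tx":-0.4,"ty":0,"tz":0,"turn":0,"fingers":0},{"tx":-0.4,"ty":0,"tz":0,"turn":0,"fingers":0}]'
python3 - <<'E'
from h import *
from cell import optics
import cv2
plan(589,201,165,-3.32)
for n in("wrist","scene"):
    c=optics.camera(n); cv2.imwrite(f"pics/{n}2.png",c["frame"][:,:,::-1]); np.savez(f"pics/{n}2.npz",**c)
E
```

```text
clock: 3.15
eef_pos: [490.4, 219.3, 165.8]
eef_rot: [-1.568, -0.003, 2.955]
wrist_force: [-0.3, 0.1, 1.3]
finger_gap: 0.7
clock: 4.55
eef_pos: [569.5, 204.3, 165.3]
eef_rot: [-1.568, -0.003, 2.955]
wrist_force: [0.2, -0.2, -0.4]
finger_gap: 0.4
t=4.55 pos [569.5 204.3 165.3] rot [-1.568 -0.003  2.955] F [ 0.2 -0.2 -0.4] gap 0.4 j [ 0.28  0.46  1.4  -0.    1.29  2.04]
rows tx ty tz turn [-0.0987  0.0013 -0.002 ] -0.0027
```

View pics/wrist2.png

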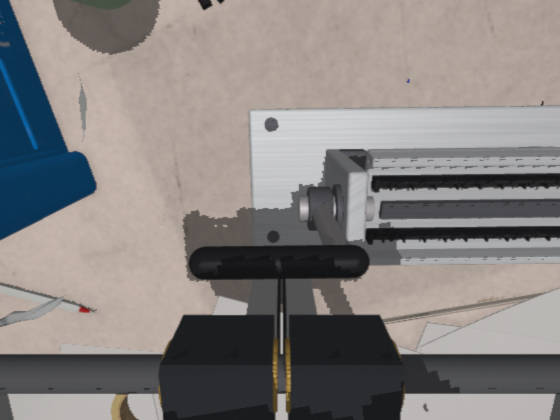

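The bar at (190-368,262) sits against the fingers and the cradle is nearly level. I continue gently.

```bash
python3 -m creep '[{"tx":-0.03,"ty":0,"tz":0,"turn":0,"fingers":0},{"tx":-0.05,"ty":0,"tz":0,"turn":0,"fingers":0},{"tx":-0.07,"ty":0,"tz":0,"turn":0,"fingers":0},{"tx":-0.07,"ty":0,"tz":0,"turn":0,"fingers":0}]'
python3 -m creep '[{"tx":-0.01,"ty":0,"tz":0,"turn":0,"fingers":0},{"tx":-0.02,"ty":0,"tz":0,"turn":0,"fingers":0},{"tx":-0.02,"ty":0,"tz":0,"turn":0,"fingers":0}]'
```

```text
clock: 5.05
eef_pos: [583.3, 201.6, 165.0]
eef_rot: [-1.568, -0.003, 2.955]
wrist_force: [-0.4, 0.5, 0.4]
finger_gap: 0.5
clock: 5.35
eef_pos: [587.3, 200.7, 164.8]
eef_rot: [-1.568, -0.003, 2.955]
wrist_force: [-1.1, 0.9, 0.1]
finger_gap: 0.8
```

```bash
python3 -m creep '[{"tx":-0.01,"ty":0,"tz":0,"turn":0,"fingers":0},{"tx":-0.01,"ty":0,"tz":0,"turn":0,"fingers":0}]'
python3 -m creep '[{"tx":-0.01,"ty":0,"tz":0,"turn":0,"fingers":0},{"tx":-0.01,"ty":0,"tz":0,"turn":0,"fingers":0}]'
python3 -m creep '[{"tx":-0.01,"ty":0,"tz":0,"turn":0,"fingers":0},{"tx":-0.01,"ty":0,"tz":0,"turn":0,"fingers":0}]'
```

```text
clock: 5.55
eef_pos: [589.4, 200.3, 164.8]
eef_rot: [-1.568, -0.003, 2.955]
wrist_force: [-1.6, 0.4, -0.8]
finger_gap: 0.5
clock: 5.75
eef_pos: [590.6, 200.1, 164.8]
eef_rot: [-1.567, -0.006, 2.955]
wrist_force: [-9.9, 1.2, 1.7]
finger_gap: 0.5
clock: 5.95
eef_pos: [590.6, 200.1, 164.7]
eef_rot: [-1.566, -0.011, 2.955]
wrist_force: [-20.6, 1.2, 6.2]
finger_gap: 0.2
```

The force rose to about 20 N with no further movement, so the hard stop is reached. I back off, lift, and look at the bush.

```bash
python3 -m creep '[{"tx":0.1,"ty":0,"tz":0,"turn":0,"fingers":0},{"tx":0.2,"ty":0,"tz":0,"turn":0,"fingers":0},{"tx":0.2,"ty":-0.25,"tz":0,"turn":0,"fingers":0},{"tx":0.2,"ty":-0.5,"tz":0,"turn":0,"fingers":0},{"tx":0.2,"ty":-0.68,"tz":0,"turn":0,"fingers":0},{"tx":0.2,"ty":-0.68,"tz":0,"turn":0,"fingers":60},{"tx":0.2,"ty":-0.68,"tz":0,"turn":0,"fingers":60}]'
python3 -c "
from h import *
plan(530,-60,300,-1.755)"
```

```text
clock: 6.65
eef_pos: [553.2, 207.7, 301.5]
eef_rot: [-1.567, -0.009, 2.955]
wrist_force: [0.4, -0.9, -0.3]
finger_gap: 12.9
t=6.65 pos [553.2 207.7 301.5] rot [-1.567 -0.009  2.955] F [ 0.4 -0.9 -0.3] gap 12.9 j [0.3  0.35 1.23 0.   1.57 2.05]
rows tx ty tz turn [-0.134   0.0121  1.3368] -0.5007
```

```bash
python3 -m creep '[{"tx":-0.067,"ty":0,"tz":0.668,"turn":0,"fingers":60},{"tx":-0.067,"ty":0,"tz":0.668,"turn":0,"fingers":60},{"tx":-0.067,"ty":0,"tz":0.668,"turn":0,"fingers":60},{"tx":-0.067,"ty":0,"tz":0.668,"turn":0,"fingers":60},{"tx":-0.067,"ty":0,"tz":0.668,"turn":0,"fingers":60}]'
python3 -m creep '[{"tx":-0.067,"ty":0,"tz":0.668,"turn":-0.5,"fingers":60},{"tx":-0.067,"ty":0,"tz":0.668,"turn":-0.5,"fingers":60},{"tx":-0.067,"ty":0,"tz":0.668,"turn":-0.5,"fingers":60},{"tx":-0.067,"ty":0,"tz":0.668,"turn":-0.5,"fingers":60},{"tx":-0.067,"ty":0,"tz":0.668,"turn":-0.5,"fingers":60},{"tx":-0.067,"ty":0,"tz":0.668,"turn":-0.5,"fingers":60},{"tx":-0.067,"ty":0,"tz":0.668,"turn":-0.5,"fingers":60},{"tx":-0.067,"ty":0,"tz":0.668,"turn":-0.5,"fingers":60},{"tx":-0.067,"ty":0,"tz":0.668,"turn":-0.5,"fingers":60},{"tx":-0.067,"ty":0,"tz":0.668,"turn":-0.5,"fingers":60},{"tx":-0.067,"ty":0,"tz":0.668,"turn":-0.5,"fingers":60},{"tx":-0.067,"ty":0,"tz":0.668,"turn":-0.5,"fingers":60}]'
cat >> h.py <<'E'
def wcam(name):
    from cell import monitor,optics
    import cv2
    s=monitor.read_state(); c=optics.camera("wrist")
    T=np.eye(4);T[:3,:3]=Ro.from_euler("xyz",s["eef_rot"]).as_matrix();T[:3,3]=s["eef_pos"]
    W=T@c["mount"]; c["R"]=W[:3,:3].T; c["t"]=-c["R"]@W[:3,3]
    cv2.imwrite(f"pics/{name}.png",c["frame"][:,:,::-1]); np.savez(f"pics/{name}.npz",**c); return c
E
python3 - <<'E'
from h import *
from cell import optics
import cv2
plan(530,-60,300,-1.755)
wcam("wrist3")
c=optics.camera("scene"); cv2.imwrite(f"pics/scene3.png",c["frame"][:,:,::-1])
c=optics.camera("side"); cv2.imwrite(f"pics/side3.png",c["frame"][:,:,::-1])
E
```

```text
clock: 7.15
eef_pos: [541.5, 73.5, 300.8]
eef_rot: [-1.566, -0.011, 2.954]
wrist_force: [0.3, 0.1, -0.3]
finger_gap: 53.2
clock: 8.35
eef_pos: [530.0, -59.2, 300.5]
eef_rot: [-1.583, -0.004, -1.756]
wrist_force: [-0.6, 0.4, -0.9]
finger_gap: 60.1
t=8.35 pos [530.  -59.2 300.5] rot [-1.583 -0.004 -1.756] F [-0.6  0.4 -0.9] gap 60.1 j [-0.18  0.22  1.41 -0.    1.53  0.01]
rows tx ty tz turn [0.0038 0.0023 0.001 ] -0.0002
```

View pics/wrist3.png

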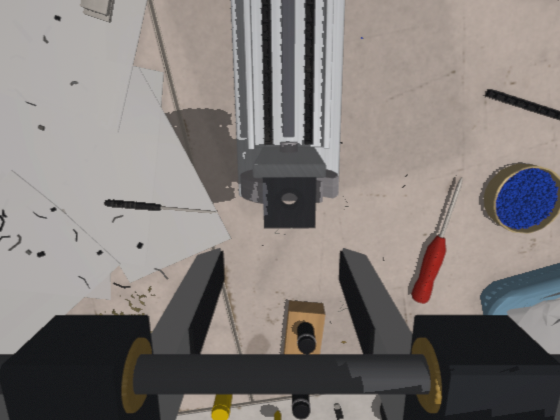

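View pics/scene3.png

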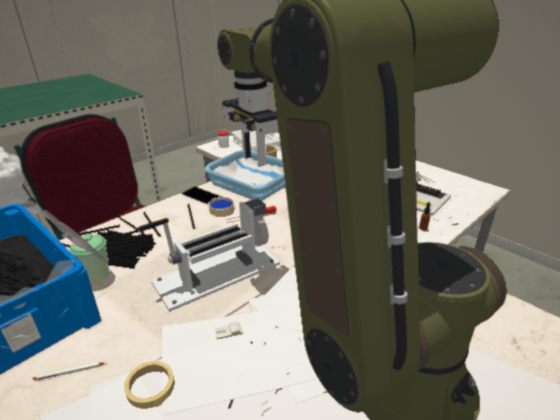

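The wrist view shows the block at (263-316,177-228) with the hole at about (290,198). Two black heads are on the stand at about (307,333) and (300,400). The cradle appears level in the scene view. I zoom in on the hole and measure it.

```bash
python3 - <<'E'
from h import *
import cv2
c=dict(np.load("pics/wrist3.npz")); f=c["frame"]; C=cloud(c)
r=f[165:240,250:330]; g=cv2.resize(r,None,fx=7,fy=7,interpolation=cv2.INTER_CUBIC)
cv2.imwrite("pics/c3.png",g[:,:,::-1])
blk=cv2.inRange(cv2.cvtColor(r,cv2.COLOR_RGB2GRAY),60,255)
cn,_=cv2.findContours(blk,cv2.RETR_LIST,cv2.CHAIN_APPROX_NONE)
for k in cn:
    x,y,w,h=cv2.boundingRect(k)
    if 8<w<28 and 6<h<28: print("hole?",x+250,y+165,w,h,cv2.contourArea(k),onz(c,x+250+(w-1)/2,y+165+(h-1)/2,180).round(1))
# block top by depth
z=C[165:240,250:330]; m=(abs(z[...,2]-180)<5)&(z[...,1]<-30)
P=z[m]; rect=cv2.minAreaRect(P[:,:2].astype(np.float32)); print("top",P[:,2].mean(),rect)
print("ray hole",onz(c,290,198,180))
E
```

```text
hole? 282 193 15 12 121.0 [536.1 -54.3 180. ]
top 179.95255783844306 ((539.7642211914062, -56.2243766784668), (52.54529571533203, 59.405372619628906), 89.48023986816406)
ray hole [536.98228223 -53.98123601 180.        ]
```

View pics/c3.png

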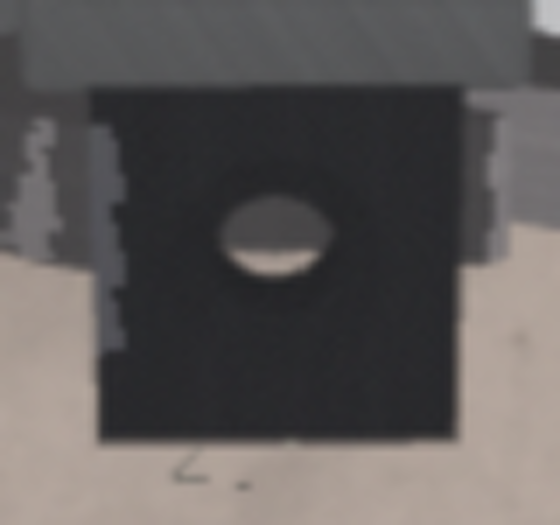

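```bash
python3 - <<'E'
from h import *
import cv2
plan(530,-60,300,-1.755)
c=wcam("wrist4"); f=c["frame"]
g=cv2.cvtColor(f,cv2.COLOR_RGB2GRAY); g4=cv2.resize(g[150:260,235:345],None,fx=4,fy=4,interpolation=cv2.INTER_CUBIC)
m=cv2.inRange(g4,0,60); cn,_=cv2.findContours(m,cv2.RETR_EXTERNAL,cv2.CHAIN_APPROX_NONE)
k=max(cn,key=cv2.contourArea); x,y,w,h=cv2.boundingRect(k); r=cv2.minAreaRect(k); print(x,y,w,h,r)
for (a,b) in cv2.boxPoints(r): print("corner px",(235+a/4,150+b/4),onz(c,235+a/4,150+b/4,180).round(1))
u,v=235+r[0][0]/4,150+r[0][1]/4; print("centre",onz(c,u,v,180).round(1))
cv2.imwrite("pics/c4.png",m)
E
```

```text
t=8.50 pos [529.8 -59.7 300.8] rot [-1.582 -0.005 -1.761] F [-0.9 -0.6 -0.1] gap 60.1 j [-0.18  0.21  1.41 -0.    1.53  0.01]
rows tx ty tz turn [0.0012 0.0042 0.0011] -0.0019
108 105 218 203 ((217.51287841796875, 206.07212829589844), (200.4312286376953, 217.0083465576172), 89.30972290039062)
corner px (np.float32(261.9523), np.float32(176.79274)) [517.6 -32.8 180. ]
corner px (np.float32(316.20047), np.float32(176.13914)) [561.3 -40.5 180. ]
corner px (np.float32(316.80414), np.float32(226.24332)) [554.9 -83.2 180. ]
corner px (np.float32(262.55597), np.float32(226.89691)) [509.4 -75.3 180. ]
centre [535.9 -57.5 180. ]
```

View pics/c4.png

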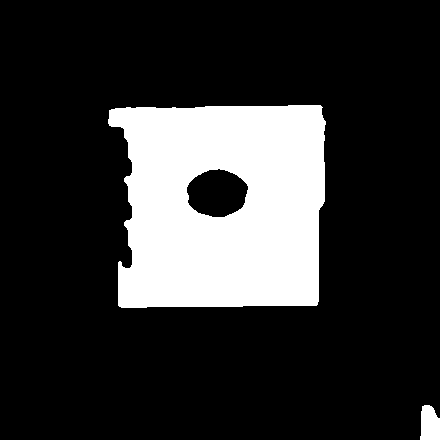

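View pics/side3.png

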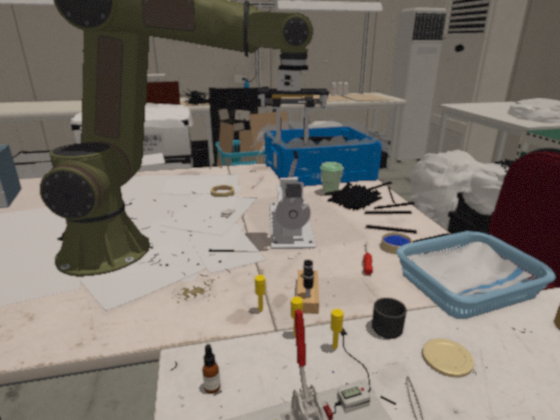

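By the wrist view the bush centre is about (535.9,-57.5). The scene view gives about (532,-62) and the lever contact (530.6,-61.3), so the camera bias is a few mm. I'll align pin to bush relatively in the same wrist view. Next, the pin.

```bash
python3 -c "
from h import *
plan(497,-345,210,-1.755)"
```

```text
t=8.55 pos [529.8 -59.9 301. ] rot [-1.582 -0.005 -1.761] F [-0.3 -0.2  0.2] gap 60.0 j [-0.18  0.21  1.41 -0.    1.53  0.01]
rows tx ty tz turn [1.4288 0.4601 0.113 ] -0.0018
```

```bash
python3 -m creep '[{"tx":0.714,"ty":0.1,"tz":0.056,"turn":0,"fingers":60},{"tx":0.714,"ty":0.1,"tz":0.056,"turn":0,"fingers":60},{"tx":0.714,"ty":0.1,"tz":0.056,"turn":0,"fingers":60},{"tx":0.714,"ty":0.1,"tz":0.056,"turn":0,"fingers":60},{"tx":0.714,"ty":0.1,"tz":0.056,"turn":0,"fingers":60}]'
python3 -m creep '[{"tx":0.714,"ty":0.36,"tz":0.056,"turn":0,"fingers":60},{"tx":0.714,"ty":0.36,"tz":0.056,"turn":0,"fingers":60},{"tx":0.714,"ty":0.36,"tz":0.056,"turn":0,"fingers":60},{"tx":0.714,"ty":0.36,"tz":0.056,"turn":0,"fingers":60},{"tx":0.714,"ty":0.36,"tz":0.056,"turn":0,"fingers":60},{"tx":0.714,"ty":0.36,"tz":0.056,"turn":0,"fingers":60},{"tx":0.714,"ty":0.36,"tz":0.056,"turn":0,"fingers":60}]'
python3 - <<'E'
from h import *
plan(497,-355,62,-1.755)
wcam("wrist5")
E
```

```text
clock: 9.05
eef_pos: [513.5, -202.7, 281.2]
eef_rot: [-1.583, -0.004, -1.763]
wrist_force: [0.1, 0.7, 0.5]
finger_gap: 59.8
clock: 9.75
eef_pos: [497.2, -343.7, 211.0]
eef_rot: [-1.581, -0.005, -1.762]
wrist_force: [0.3, -0.2, 1.0]
finger_gap: 59.9
t=9.75 pos [ 497.2 -343.7  211. ] rot [-1.581 -0.005 -1.762] F [ 0.3 -0.2  1. ] gap 59.9 j [-0.66  0.42  1.34 -0.01  1.38 -0.47]
rows tx ty tz turn [0.0521 0.7451 0.0173] -0.0022
```

View pics/wrist5.png

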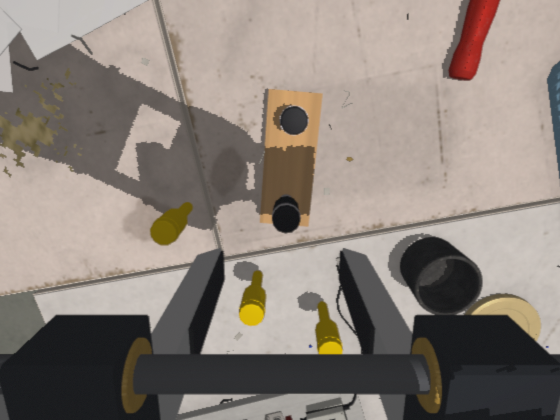

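Two black heads are on the stand: A at (292,119) and B at (286,213). B looks larger, so it is probably higher. I'll confirm by depth and a crop.

```bash
python3 - <<'E'
from h import *
import cv2
c=dict(np.load("pics/wrist5.npz")); C=cloud(c); f=c["frame"]
cv2.imwrite("pics/c5.png",cv2.resize(f[80:250,230:350],None,fx=4.5/1.3,fy=4.5/1.3,interpolation=cv2.INTER_CUBIC)[:,:,::-1])
for n,z0,(u0,u1,v0,v1) in(("A",70,(270,315,95,145)),("B",95,(262,312,185,240))):
    P=C[v0:v1,u0:u1]; print(n,"max z",np.nanpercentile(P[...,2],97).round(1))
    m=(P[...,2]>z0-6); v,u=np.nonzero(m); (cu,cv_),r=cv2.minEnclosingCircle(np.stack([u,v],1).astype(np.float32)[:,None])
    M=np.array([u.mean(),v.mean()]); print("px mean",M+[u0,v0],"enc",cu+u0,cv_+v0,r,"n",len(u)); print("world",onz(c,M[0]+u0,M[1]+v0,z0).round(1),onz(c,cu+u0,cv_+v0,z0).round(1))
E
```

```text
A max z 71.3
px mean [293.9178515  120.19905213] enc 294.0 119.88888931274414 14.667187690734863 n 633
world [ 519.2 -278.3   70. ] [ 519.4 -278.    70. ]
B max z 96.0
px mean [286.03184713 218.7977707 ] enc 286.0067958831787 218.37378692626953 14.660923957824707 n 628
world [ 498.1 -354.4   95. ] [ 498.2 -354.    95. ]
```

View pics/c5.png

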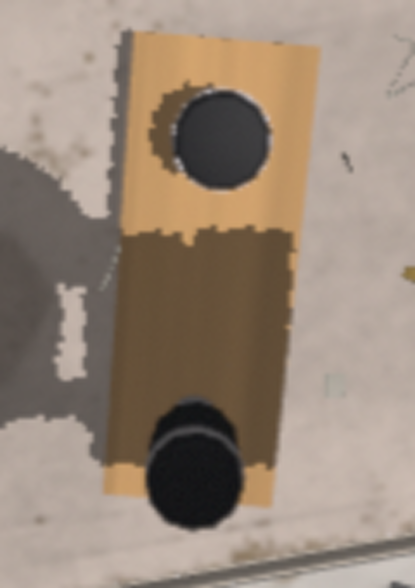

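B's top is at z 96 and A's at z 71. B is the lock_pin, at (498.1,-354.3).

```bash
python3 -c "
from h import *
plan(498,-354.3,62,-1.755)"
```

```text
t=9.80 pos [ 497.1 -343.8  210.9] rot [-1.581 -0.005 -1.762] F [-0.1 -0.4 -0.2] gap 60.2 j [-0.66  0.42  1.34 -0.01  1.38 -0.47]
rows tx ty tz turn [0.0469 0.7445 0.022 ] -0.0022
```

```bash
python3 -m creep '[{"tx":0.047,"ty":0,"tz":0.022,"turn":0,"fingers":60},{"tx":0.047,"ty":0.2,"tz":0.022,"turn":0,"fingers":60},{"tx":0.047,"ty":0.4,"tz":0.022,"turn":0,"fingers":60},{"tx":0.047,"ty":0.55,"tz":0.022,"turn":0,"fingers":60},{"tx":0.047,"ty":0.65,"tz":0.022,"turn":0,"fingers":60},{"tx":0.047,"ty":0.72,"tz":0.022,"turn":0,"fingers":60},{"tx":0.047,"ty":0.745,"tz":0.022,"turn":0,"fingers":60},{"tx":0.047,"ty":0.745,"tz":0.022,"turn":0,"fingers":60}]'
python3 -m creep '[{"tx":0,"ty":0,"tz":0,"turn":0,"fingers":35},{"tx":0,"ty":0,"tz":0,"turn":0,"fingers":18},{"tx":0,"ty":0,"tz":0,"turn":0,"fingers":18},{"tx":0,"ty":0,"tz":0,"turn":0,"fingers":18},{"tx":0,"ty":0,"tz":0,"turn":0,"fingers":18},{"tx":0,"ty":0,"tz":0,"turn":0,"fingers":18},{"tx":0,"ty":0,"tz":0,"turn":0,"fingers":18},{"tx":0,"ty":0,"tz":0,"turn":0,"fingers":18}]' 25
```

```text
clock: 10.6
eef_pos: [498.3, -354.5, 62.1]
eef_rot: [-1.581, -0.005, -1.762]
wrist_force: [0.3, 0.2, -0.0]
finger_gap: 60.2
clock: 11.4
eef_pos: [498.3, -354.5, 62.3]
eef_rot: [-1.581, -0.005, -1.762]
wrist_force: [-0.3, -0.8, 2.1]
finger_gap: 23.8
```

```bash
python3 -m creep '[{"tx":0,"ty":-0.08,"tz":0,"turn":0,"fingers":18},{"tx":0,"ty":-0.16,"tz":0,"turn":0,"fingers":18},{"tx":0,"ty":-0.3,"tz":0,"turn":0,"fingers":18},{"tx":0,"ty":-0.5,"tz":0,"turn":0,"fingers":18},{"tx":0,"ty":-0.7,"tz":0,"turn":0,"fingers":18},{"tx":0,"ty":-0.9,"tz":0,"turn":0,"fingers":18},{"tx":0,"ty":-0.97,"tz":0,"turn":0,"fingers":18},{"tx":0,"ty":-0.97,"tz":0,"turn":0,"fingers":18}]'
python3 - <<'E'
from h import *
plan(533.5,-59.5,257,-1.755)
wcam("wrist6")
E
```

```text
clock: 12.2
eef_pos: [500.8, -354.2, 257.6]
eef_rot: [-1.578, -0.006, -1.762]
wrist_force: [0.6, 0.7, -1.2]
finger_gap: 23.3
t=12.20 pos [ 500.8 -354.2  257.6] rot [-1.578 -0.006 -1.762] F [ 0.6  0.7 -1.2] gap 23.3 j [-0.67  0.42  1.25 -0.01  1.48 -0.48]
rows tx ty tz turn [-1.4776 -0.0056 -0.1188] -0.0021
```

View pics/wrist6.png

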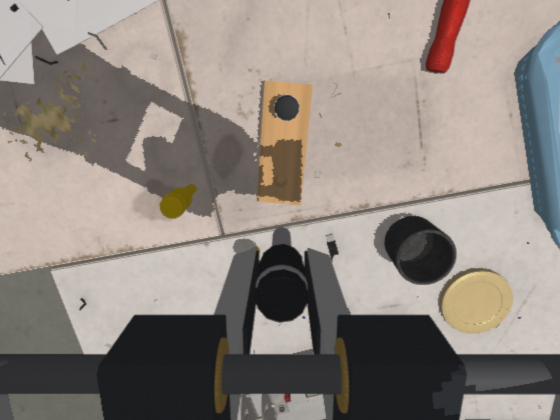

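The pin is held: head top at (281,290), tapered tip at (283,232). I carry it to above the bush.

```bash
python3 -m creep '[{"tx":-0.15,"ty":0,"tz":-0.01,"turn":0,"fingers":18},{"tx":-0.35,"ty":0,"tz":-0.03,"turn":0,"fingers":18},{"tx":-0.55,"ty":0,"tz":-0.06,"turn":0,"fingers":18},{"tx":-0.68,"ty":0,"tz":-0.06,"turn":0,"fingers":18},{"tx":-0.739,"ty":0,"tz":-0.06,"turn":0,"fingers":18},{"tx":-0.739,"ty":0,"tz":-0.06,"turn":0,"fingers":18}]'
python3 -m creep '[{"tx":-0.15,"ty":0,"tz":-0.01,"turn":0,"fingers":18},{"tx":-0.35,"ty":0,"tz":-0.03,"turn":0,"fingers":18},{"tx":-0.55,"ty":0,"tz":-0.06,"turn":0,"fingers":18},{"tx":-0.68,"ty":0,"tz":-0.06,"turn":0,"fingers":18},{"tx":-0.739,"ty":0,"tz":-0.06,"turn":0,"fingers":18},{"tx":-0.739,"ty":0,"tz":-0.06,"turn":0,"fingers":18},{"tx":-0.739,"ty":0,"tz":-0.06,"turn":0,"fingers":18}]'
python3 - <<'E'
from h import *
from cell import optics
import cv2
plan(533.5,-59.5,257,-1.755)
c=wcam("wrist7")
cv2.imwrite("pics/c7.png",cv2.resize(c["frame"][140:320,210:350],None,fx=3.3,fy=3.3,interpolation=cv2.INTER_CUBIC)[:,:,::-1])
for n in("scene","side"):
    c=optics.camera(n); cv2.imwrite(f"pics/{n}7.png",c["frame"][:,:,::-1]); np.savez(f"pics/{n}7.npz",**c)
a=cv2.imread("pics/scene7.png")[130:250,190:310];b=cv2.imread("pics/side7.png")[120:240,230:350]
cv2.imwrite("pics/c8.png",cv2.resize(np.hstack([a,b]),None,fx=3.3,fy=4,interpolation=cv2.INTER_CUBIC))
E
```

```text
clock: 12.85
eef_pos: [516.5, -205.6, 253.3]
eef_rot: [-1.583, -0.004, -1.76]
wrist_force: [0.1, -0.5, -0.0]
finger_gap: 23.5
clock: 13.55
eef_pos: [532.5, -59.6, 252.3]
eef_rot: [-1.584, -0.005, -1.761]
wrist_force: [-0.6, -0.6, -0.4]
finger_gap: 23.6
t=13.55 pos [532.5 -59.6 252.3] rot [-1.584 -0.005 -1.761] F [-0.6 -0.6 -0.4] gap 23.6 j [-0.18  0.24  1.48 -0.    1.43  0.01]
rows tx ty tz turn [-0.0012 -0.0234  0.0045] -0.0019
```

View pics/c7.png

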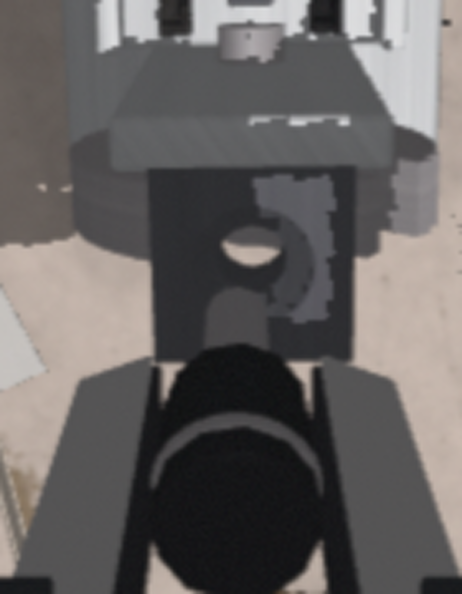

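View pics/c8.png

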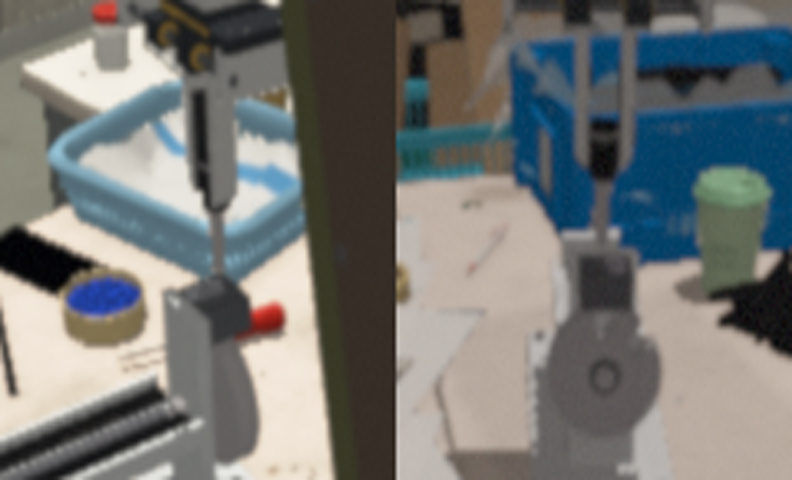

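```bash
python3 - <<'E'
from h import *
c=dict(np.load("pics/wrist7.npz"))
px=lambda a,b:(210+a/3.3,140+b/3.3)
print("tip z195", [onz(c,*px(237,b),195).round(1) for b in (295,305,320)])
P=[onz(c,*px(a,b),180) for a,b in((150,168),(353,168),(353,358),(155,360))]
print("block",np.round(P,1),np.mean(P,0).round(1))
print("hole vis",onz(c,*px(251,245),180).round(1))
C=cloud(c); print("tip z depth",[C[int(px(237,b)[1]),int(px(237,b)[0])].round(1) for b in(293,300,310,325)])
plan(536,-57.6,237)
E
```

```text
tip z195 [array([532.4, -59. , 195. ]), array([532. , -61.2, 195. ]), array([531.4, -64.4, 195. ])]
block [[518.5 -33.  180. ]
 [560.5 -40.8 180. ]
 [553.6 -83.1 180. ]
 [510.6 -75.6 180. ]] [535.8 -58.1 180. ]
hole vis [536.3 -53.5 180. ]
tip z depth [array([532.7, -55. , 203.9]), array([532.8, -54.8, 208.6]), array([532.9, -54.8, 214.3]), array([532.9, -55.1, 222.3])]
t=13.70 pos [532.4 -59.4 252.6] rot [-1.583 -0.005 -1.762] F [-0.5  0.9 -0.3] gap 23.6 j [-0.18  0.24  1.48 -0.    1.43  0.01]
rows tx ty tz turn [-0.0128  0.0778  0.0167] 0
```

The relative offset from the wrist view is about +2.9 mm along tool z and -3 mm along tool x. I shift and descend in stages, watching the force.

```bash
python3 -m creep '[{"tx":-0.015,"ty":0,"tz":0.015,"turn":0,"fingers":18},{"tx":-0.015,"ty":0.03,"tz":0.015,"turn":0,"fingers":18},{"tx":-0.015,"ty":0.06,"tz":0.015,"turn":0,"fingers":18},{"tx":-0.015,"ty":0.06,"tz":0.015,"turn":0,"fingers":18}]'
python3 - <<'E'
from h import *
from cell import optics
import cv2
c=wcam("wrist8")
cv2.imwrite("pics/c9.png",cv2.resize(c["frame"][140:320,210:350],None,fx=3.3,fy=3.3,interpolation=cv2.INTER_CUBIC)[:,:,::-1])
E
```

```text
clock: 14.1
eef_pos: [535.4, -57.1, 239.3]
eef_rot: [-1.585, -0.005, -1.762]
wrist_force: [1.6, -0.4, -0.6]
finger_gap: 23.3
```

View pics/c9.png

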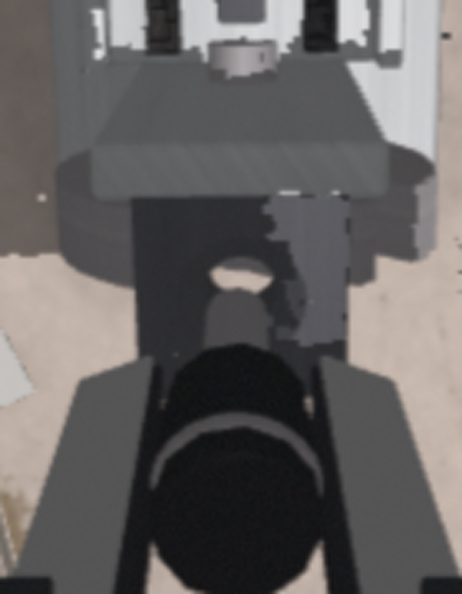

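The lateral offset is now about 0.6-1 mm, with the tip just over the mouth. A small correction, then down slowly.

```bash
python3 -m creep '[{"tx":-0.0035,"ty":0.02,"tz":0.0045,"turn":0,"fingers":18},{"tx":-0.0035,"ty":0.04,"tz":0.0045,"turn":0,"fingers":18},{"tx":-0.0035,"ty":0.06,"tz":0.0045,"turn":0,"fingers":18},{"tx":-0.0035,"ty":0.06,"tz":0.0045,"turn":0,"fingers":18}]'
python3 -c "
from h import *
plan(536.2,-56.7,187)"
```

```text
clock: 14.55
eef_pos: [536.2, -56.6, 227.2]
eef_rot: [-1.585, -0.005, -1.762]
wrist_force: [0.2, 0.3, -0.5]
finger_gap: 23.4
t=14.55 pos [536.2 -56.6 227.2] rot [-1.585 -0.005 -1.762] F [ 0.2  0.3 -0.5] gap 23.4 j [-0.17  0.27  1.51 -0.    1.38  0.02]
rows tx ty tz turn [-0.0003  0.2012  0.0032] 0
```

The tip is about 10 mm inside with no contact force. I continue.

```bash
python3 -m creep '[{"tx":0,"ty":0.02,"tz":0.001,"turn":0,"fingers":18},{"tx":0,"ty":0.04,"tz":0.001,"turn":0,"fingers":18},{"tx":0,"ty":0.06,"tz":0.001,"turn":0,"fingers":18},{"tx":0,"ty":0.08,"tz":0.001,"turn":0,"fingers":18},{"tx":0,"ty":0.1,"tz":0.0015,"turn":0,"fingers":18},{"tx":0,"ty":0.1,"tz":0.0015,"turn":0,"fingers":18}]'
python3 -m creep '[{"tx":0,"ty":0.015,"tz":0,"turn":0,"fingers":18},{"tx":0,"ty":0.03,"tz":0.0005,"turn":0,"fingers":18},{"tx":0,"ty":0.045,"tz":0.0005,"turn":0,"fingers":18},{"tx":0,"ty":0.045,"tz":0.0005,"turn":0,"fingers":18}]'
```

```text
clock: 15.15
eef_pos: [535.9, -56.6, 206.6]
eef_rot: [-1.586, -0.005, -1.762]
wrist_force: [-0.5, -0.4, -0.4]
finger_gap: 22.9
clock: 15.55
eef_pos: [535.7, -56.6, 197.1]
eef_rot: [-1.587, -0.005, -1.762]
wrist_force: [-0.7, -0.1, -0.5]
finger_gap: 23.5
```

```bash
python3 -m creep '[{"tx":0,"ty":0.015,"tz":0,"turn":0,"fingers":18},{"tx":0,"ty":0.03,"tz":0.0005,"turn":0,"fingers":18},{"tx":0,"ty":0.043,"tz":0.0005,"turn":0,"fingers":18},{"tx":0,"ty":0.043,"tz":0.0005,"turn":0,"fingers":18}]'
python3 -m creep '[{"tx":0,"ty":0.006,"tz":0,"turn":0,"fingers":18},{"tx":0,"ty":0.012,"tz":0,"turn":0,"fingers":18},{"tx":0,"ty":0.012,"tz":0,"turn":0,"fingers":18}]'
```

```text
clock: 15.95
eef_pos: [535.5, -56.6, 188.1]
eef_rot: [-1.588, -0.005, -1.762]
wrist_force: [0.2, -0.0, -0.5]
finger_gap: 23.4
clock: 16.25
eef_pos: [535.7, -56.7, 187.3]
eef_rot: [-1.586, -0.005, -1.761]
wrist_force: [-5.2, 0.2, 12.6]
finger_gap: 23.3
```

The head is seated: 12.6 N upward at the expected height. I release and lift clear.

```bash
python3 -m creep '[{"tx":0,"ty":0,"tz":0,"turn":0,"fingers":45},{"tx":0,"ty":0,"tz":0,"turn":0,"fingers":45},{"tx":0,"ty":0,"tz":0,"turn":0,"fingers":45},{"tx":0,"ty":0,"tz":0,"turn":0,"fingers":45},{"tx":0,"ty":-0.1,"tz":0,"turn":0,"fingers":45},{"tx":0,"ty":-0.2,"tz":0,"turn":0,"fingers":45},{"tx":0,"ty":-0.4,"tz":0,"turn":0,"fingers":45},{"tx":0,"ty":-0.56,"tz":0,"turn":0,"fingers":45},{"tx":0,"ty":-0.56,"tz":0,"turn":0,"fingers":45},{"tx":0,"ty":-0.56,"tz":0,"turn":0,"fingers":45}]'
python3 - <<'E'
from h import *
from cell import optics
import cv2
c=wcam("wrist9"); C=cloud(c)
P=C[150:300,230:340]; q=P[(P[...,2]>210)&(P[...,2]<240)]; print("head top z",len(q),np.median(q,0).round(1), np.percentile(q[:,2],[5,95]).round(1))
for n in("scene","side"):
    d=optics.camera(n); cv2.imwrite(f"pics/{n}9.png",d["frame"][:,:,::-1]); np.savez(f"pics/{n}9.npz",**d)
a=cv2.imread("pics/scene9.png")[170:310,130:310];b=cv2.imread("pics/side9.png")[130:270,230:370]
cv2.imwrite("pics/c10.png",cv2.resize(np.hstack([a,b]),None,fx=2.5,fy=2.5,interpolation=cv2.INTER_CUBIC))
E
```

```text
clock: 17.25
eef_pos: [537.5, -56.5, 299.0]
eef_rot: [-1.586, -0.005, -1.761]
wrist_force: [-0.1, 0.4, -0.3]
finger_gap: 45.2
head top z 896 [537.  -55.9 220.3] [213.3 221.6]
```

View pics/c10.png

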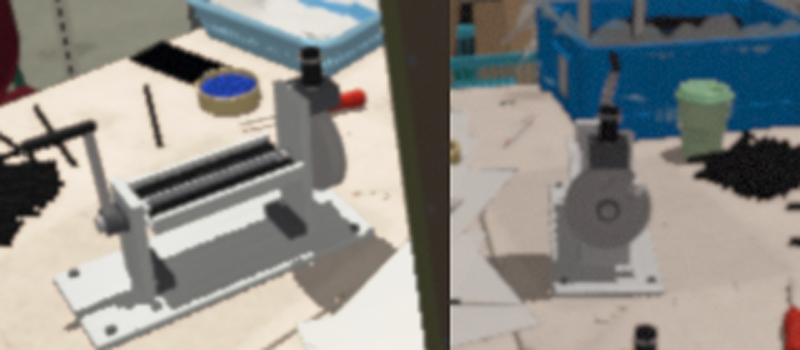

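View pics/wrist9.png

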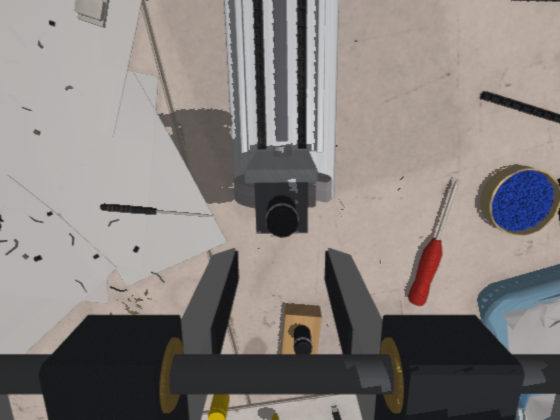

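The pin head is flush on the block: its top measures z 220.3 and 180+40 = 220 is expected. The cradle is level and the gripper clear. Handing in.

```bash
python3 -c "
from cell import manip,monitor
s=monitor.read_state();print(s['clock'],s['wrist_force'],s['qd'].round(3))
print(manip.sign_off())"
```

```text
17.4 [-0.34590215 -0.1229568  -0.5790031 ] [-0.001 -0.001 -0.006 -0.001  0.004  0.   ]
the job is handed in; nothing more can be done
None
```

The cradle is locked level with the longer pin fully home in the bush. I handed the job in at 17.4 s of the 64 s allowed; the hand-in reports no verdict.

- **Lever:** I pushed it with closed fingers until it reached the hard stop. There the force rose to about 20 N with no further movement.
- **Pin:** I took the one whose head top was at z 96; the short pin's was at z 71. It went down through the bush and past the disc's rim with almost no force, so the notch was lined up. It seated at about 12.6 N.
- **Final checks:** The head top measures z 220.3, against an expected 220. The cradle looks level in the scene view, and I did not measure its angle separately. The gripper is open and about 80 mm above the pin, with wrist force near zero.

One check disagreed. The bush position from the scene camera and the lever contact differed from the wrist camera's by about 4 to 6 mm. I lined the pin up with the hole in the wrist view itself, and it entered without contact.

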